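# Close the sprung loading cap of the clay extruder and hold it down

## Task

Pick up the loading cap with the wing grip and lower it straight into the mouth of the upright clay extruder, its two lugs going down through the two notches; push it down against the sprung follower until its flange sits on the rim, then, still pushing, turn it a quarter turn clockwise (seen from above) until it stops. Do not let go: finish while still gripping the wing and holding the cap pressed fully home and turned, so that the seal can bed in. Leave everything else on the bench where it is.

Things in the scene. Friction and masses are not known exactly. Their poses are not given: they have to be found in the camera images.
- cap_grip (a point): Centre of the dark steel wing grip of the loose aluminium loading cap, which starts upright on the bench. Wing: upright bar 46 mm long along x, 14 mm thick along y; its top is 15 mm above this point, its foot, the top of the flange, 22 mm below. Flange: 64 mm diameter, 5 mm thick (underside 27 mm below this point). z up.
- cap: The same cap, about 0.22 kg; origin at the centre of its flat underside, 47 mm below the wing's centre, axes as the wing's. Plug of 51 mm diameter from z = 0 up to the flange's underside at z = 20 mm. Two lugs at its lower end, at +x and -x (in line with the wing), 10 mm wide, 7 mm high, reach 34 mm from the axis; either fits either notch.
- mouth (a point): Centre of the extruder's mouth, on its axis at rim height, 130 mm above the bench; z up. Around it a steel collar 8 mm thick, 56 mm inner diameter, cut by two notches at +x and -x, about 16 mm wide, reaching 36 mm from the axis. With the cap fully home its flange lies on the rim and the wing's centre is 27 mm above this point.
- extruder: Clay extruder fixed to the bench: upright aluminium barrel, 84 mm diameter, on a round base of 136 mm; origin under its centre, brass nozzle low on +x. Lugs lowered through the notches can turn under the collar once the flange is 5 mm or less above the rim: clockwise from above about 90 degrees to a firm stop, about 10 the other way. Let go, the spring lifts the cap 5 mm.
- follower (a joint): How far the white sprung disc (48 mm) inside the barrel is pushed down, in m: 0 at rest, its top then 9 mm below the rim; 0.006 when the lugs just clear the collar; 0.011 with the cap fully home. The spring pushes up with about 4 N at 0 and 12 N at 0.011.
- tumbler: bystander: steel drinking tumbler, 150 mm tall, 72 mm across; origin at the centre of its underside
- spare_lid: bystander: the spare round-knobbed lid, 86 mm across, 38 mm tall; origin at the centre of its underside
- glaze_jar: bystander: glass jar with white cap, 85 mm tall, 68 mm across; origin at the centre of its underside
- mug: bystander: mug, 90 mm tall, 80 mm across, with a handle; origin at the centre of its underside
- bowl: bystander: white bowl, 50 mm tall, 120 mm across; origin at the centre of its underside
- brush: bystander: brush lying flat along its x axis, about 200 mm long
- wood_knife: bystander: flat wooden modelling tool lying along its x axis, about 250 mm long
Not all that is in view belongs to the job. What is shaped like the extruder but orange or red is not meant.

How it is judged:
By the outcome, as a careful person would: the job done as asked, in the order asked, and still so for the second after the job is handed in, while the arm keeps its last pose, push and grip.
It also fails if it takes over 40 s, if anything falls off the work surface, if the arm or the gripper's body presses on something with over 40 N, if the wrist force passes 120 N, or if a joint passes its speed limit or range.

## Robot

A 6-joint arm with a two-finger parallel gripper is mounted at the origin on the work surface. World frame = base frame: x ahead of the robot, y to its left, z up, the work surface at z = 0. Lengths are in m, angles in rad, forces in N, time in s.
With the tool pointing down it reaches from about 0.35 to 0.775 m from the base axis. Payload 5.5 kg.
Tool frame: the origin (TCP) lies at the very end of the fingers, on their centre line; the grasp point (between the pads) lies 19 mm behind it (env.grip_point_offset is the distance from the TCP to the grasp point, in m); z points along the fingers, y is the line along which they close (so a half turn about z gives the same grasp; the last joint's range is limited). The gripper opens to 85 mm and grips with 20 to 120 N. Pads are 22 mm wide; open, the fingers measure 114 mm over their backs; the gripper's body (76 mm by 85 mm) begins 54 mm behind the grasp point. The pads swing forward as they close: fully open they stand 13 mm farther back than shut.
Start: joints at [-1.378, 0.313, 0.046, 1.304, 0, 1.431], TCP at [0.188, -0.543, 0.231] pointing down, gripper open.
Joint ranges: [-2.76, 2.76], [-0.86, 1.69], [-1.03, 1.26], [-2.2, 2.34], [-1.47, 1.5], [-3.14, 3.14]. Speed limits (rad/s): [2.57, 2.57, 3.14, 3.14, 3.14, 3.14].

## Interface

Orientations are given as a unit quaternion [w, x, y, z].
In Python, from workcell import sensors, imaging, workorder, env gives the robot as it stands.
- The arm moves only by the shell command python3 -m handwheel 'ROWS' [FORCE]. ROWS is JSON, a list of rows, each a list of 5 numbers: the shift along the tool's x, y, z in mm, then the turn about the tool's z in rad, then the opening, from 0 (shut) to 1 (fully open). A call has 1 to 8 rows; each row is the pose to reach, as a shift and turn from the pose commanded when the call began, along the tool's axes at that moment; what a row does not reach only later rows make up. A row lasts 1/10 s, in which the tool goes at most 50 mm and 8.59 degrees, less where a joint would pass 70% of its speed; a pose out of reach is approached as far as the arm can. A call with a gripper value outside its range is refused whole. The fingers move at their own pace and stop on an object; FORCE is the grip in N (left out, the last holds). Time passes only in rows, so rows that repeat a pose let the fingers close. It gives the time, the measured TCP pose, the force, the opening and the grip force at its end, in the units of the state.
- sensors.get_state(): the state, without advancing time (a new reading comes with each control period).
- imaging.read_camera(name): name is "scene" or "side" or "wrist"; returns a dict with "color" (480x640x3 uint8, blue, green, red), "z_map" (480x640 float32, m along the optical axis (not along the pixel's ray), 0 where there is no reading), "fx", "fy", "cx", "cy" (pixels), "k1" (the pictures are not rectified: a ray, as slopes to the right and down, at radius r is drawn at 1 + k1 r^2 times it, then the intrinsics apply), "xyz" and "rotation" of the camera in the world. Camera axes: x right, y down, z forward; pixel columns grow to the right and rows downward; lengths in m; the calibration is good to about 2 mm. A picture is of the moment at which its call begins.
- workorder.hand_in(): hands the job in; it is judged then, once.
The state is a dict: "clock": time; "joint_pos": joint angles; "qvel": joint speeds; "tau": joint torques, N m; "tcp_pos": TCP position; "orientation": TCP orientation; "wrist_force": force on the tool from outside, world axes, zero at the start; "ft_torque": the same for the moment, N m; "finger_gap": finger opening in m; "grip_force": force on a finger pad.
Only numpy, scipy, OpenCV 4.12 (cv2) and the standard library are available. Lean on these libraries where they do the work, as an engineer would, in place of code of your own. Each camera call takes 0.05 s, during which the arm holds its last target. There are 200 camera calls.

## Working session

There is one attempt and no reset: what is moved stays moved. The work goes in short steps, Python scripts to look and compute and a shell command to move; the robot and the scene stay as the last step left them, time stands still between calls to the robot, and variables do not carry over. Pictures are saved under pics/ and viewed, at most 10 in all, crops included, and the job is handed in when it is done.

```bash
mkdir -p pics; cat > h.py <<'E'
import numpy as np, cv2
from workcell import sensors, imaging, workorder, env
def cap(n):
    d=imaging.read_camera(n); np.save(f'/tmp/{n}.npy',d,allow_pickle=True); return d
def load(n): return np.load(f'/tmp/{n}.npy',allow_pickle=True).item()
def ray(d,u,v):
    p=cv2.undistortPoints(np.array([[[u,v]]],float),np.array([[d['fx'],0,d['cx']],[0,d['fy'],d['cy']],[0,0,1.]]),np.array([d['k1'],0,0,0,0.]))[0,0]
    R=np.array(d['rotation']); 
    if R.size==4:
        from scipy.spatial.transform import Rotation as Q; R=Q.from_quat(np.roll(R,-1)).as_matrix()
    return R.reshape(3,3)@np.array([p[0],p[1],1.]), np.array(d['xyz'])
def at_z(d,u,v,z):
    r,o=ray(d,u,v); return o+r*(z-o[2])/r[2]
def at_d(d,u,v):
    r,o=ray(d,u,v); return o+r*d['z_map'][int(round(v)),int(round(u))]
E
python3 - <<'E'
from h import *
for n in ('scene','side'):
    d=cap(n); cv2.imwrite(f'pics/{n}0.png',d['color']); print(n,d['xyz'],np.array(d['rotation']).round(3).tolist(),d['fx'],d['k1'])
print(sensors.get_state())
E
```

```text
scene [1.20156277 0.62006388 1.06438703] [-0.151, 0.373, 0.851, -0.337] 566.0948797634243 -0.018318111800679757
side [0.1070496  0.66369746 0.97422809] [0.094, -0.262, 0.893, -0.353] 482.60622731601825 -0.1132657708776466
{'clock': 0.1, 'joint_pos': array([-1.37761144e+00,  3.13920809e-01,  4.50879743e-02,  1.30360312e+00,
       -5.93529253e-07,  1.43121015e+00]), 'qvel': array([ 0.0007118 , -0.0018736 ,  0.00170311,  0.00227443,  0.00058301,
        0.00048395]), 'tau': array([ 1.56792874e-03, -4.81723738e+01,  2.99244869e+01,  1.26576421e-02,
       -1.53689834e-04, -9.19767132e-06]), 'tcp_pos': array([ 0.18774073, -0.54300197,  0.23049871]), 'orientation': array([-8.19509870e-04,  9.86189501e-01,  1.65618830e-01, -2.22644659e-05]), 'wrist_force': array([ 0.47335838, -0.57872188, -0.43640874]), 'ft_torque': array([ 0.03932982, -0.03312014,  0.00610579]), 'grip_force': 0.0, 'finger_gap': 0.0853541265076473}
```

View pics/scene0.png

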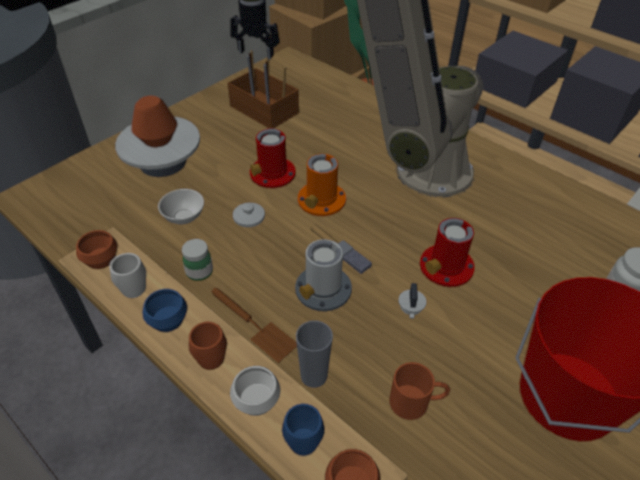

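View pics/side0.png

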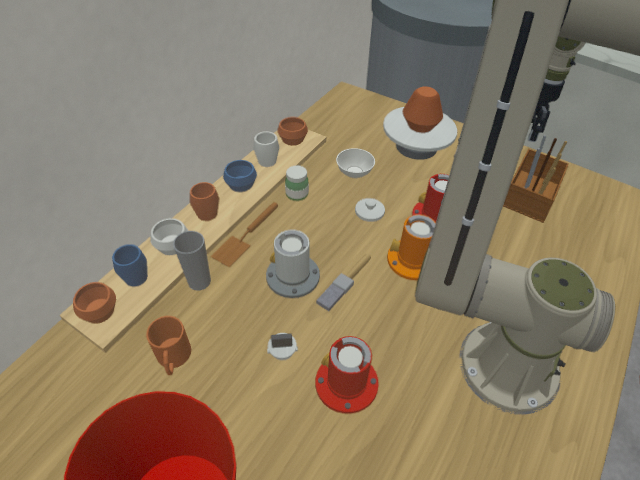

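The scene picture shows four extruder shapes: red at (272,157), orange at (322,185), red at (450,250) and bare aluminium at (323,272). The aluminium one fits, since orange and red are excluded. There are two lids: (413,300), with a dark upright wing, and (249,213), with a round knob. The winged one is the cap. I'll confirm both in enlarged crops.

```bash
python3 - <<'E'
from h import *
a=load('scene')['color'];b=load('side')['color']
f=lambda im,x,y,w=100,h=75: cv2.resize(im[y:y+h,x:x+w],(400,300),interpolation=cv2.INTER_CUBIC)
cv2.imwrite('pics/c1.png',np.vstack([np.hstack([f(a,275,232),f(a,365,260)]),np.hstack([f(b,243,222),f(b,233,302)])]))
E
```

```text
(no output)
```

View pics/c1.png

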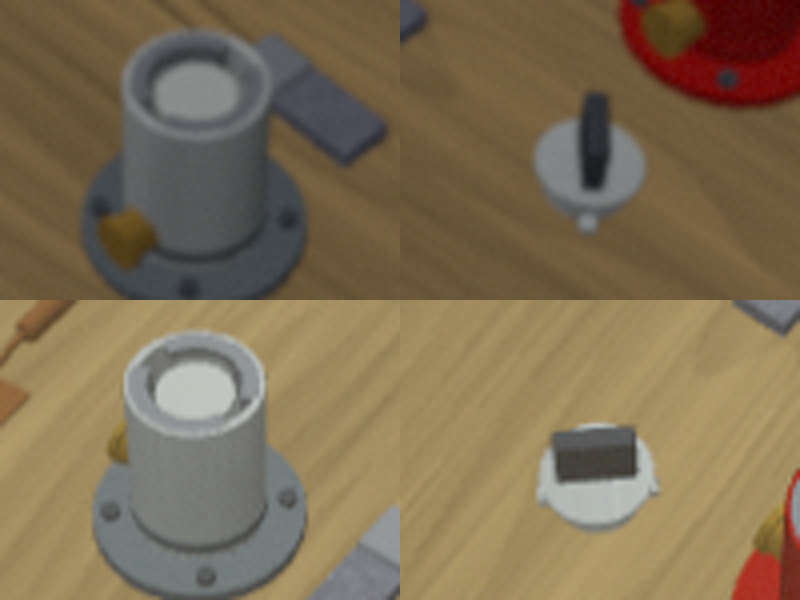

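```bash
python3 - <<'E'
from h import *
a=load('scene');b=load('side')
p=lambda *x:print(*[np.round(y,4) if not isinstance(y,str) else y for y in x])
p('mouth',at_z(a,324.2,253,.13),at_z(b,291.75,242.75,.13))
p('base',at_z(b,243+50,222+52.5,.012),at_z(a,275+48.5,232+54,.012))
p('capflange',at_z(a,365+47.5,260+41,.025),at_z(b,233+49.5,302+42.5,.025))
p('wingtop side',at_z(b,281.5,336.2,.062), at_z(b,233+153/4,302+140/4,.062),at_z(b,233+235/4,302+131/4,.062))
p('lugs side',at_z(b,233+140/4,302+196/4,.0035),at_z(b,233+257/4,302+190/4,.0035))
p('notch side',at_z(b,243+158/4,222+58/4,.13),at_z(b,243+245/4,222+97/4,.13))
p('notch scene',at_z(a,275+228/4,232+56/4,.13),at_z(a,275+150/4,232+100/4,.13))
p('nozzle',at_z(a,275+128/4,232+237/4,.02))
E
```

```text
mouth [0.5575 0.0623 0.13  ] [0.553  0.0565 0.13  ]
base [0.5518 0.0582 0.012 ] [0.5566 0.0618 0.012 ]
capflange [0.4583 0.2492 0.025 ] [0.4539 0.2415 0.025 ]
wingtop side [0.4539 0.2425 0.062 ] [0.4713 0.2562 0.062 ] [0.4374 0.2274 0.062 ]
lugs side [0.4794 0.2634 0.0035] [0.4266 0.2242 0.0035]
notch side [0.5826 0.0522 0.13  ] [0.5225 0.0496 0.13  ]
notch scene [0.5296 0.0609 0.13  ] [0.5841 0.0513 0.13  ]
nozzle [0.5996 0.0482 0.02  ]
```

```bash
cat >> h.py <<'E'
def pose():
    s=sensors.get_state(); w,x,y,z=s['orientation']; return s, np.array(s['tcp_pos']), 2*np.arctan2(y,x)
def go(x,y,z,yaw_deg=None,P=None):
    s,p,psi=pose()
    if P is not None: p,psi=np.array(P[:3]),P[3]
    d=np.array([x,y,z])-p; c,sn=np.cos(psi),np.sin(psi)
    t=0 if yaw_deg is None else (psi-np.radians(yaw_deg)+np.pi)%(2*np.pi)-np.pi
    print('shift mm',np.round([1e3*(d[0]*c+d[1]*sn),1e3*(d[0]*sn-d[1]*c),-1e3*d[2]],1),'turn',round(t,3),'psi',np.degrees(psi).round(2),'t',s['clock'],'F',s['wrist_force'].round(1))
E
python3 -c "
from h import *
go(.5,-.12,.3); d=cap('wrist'); print(d['xyz'],d['rotation'])"
```

```text
shift mm [ 433.3 -297.8  -69.5] turn 0 psi 19.07 t 0.1 F [ 0.5 -0.6 -0.4]
[ 0.26717796 -0.51510425  0.37348088] [ 0.13386538  0.80356658 -0.57202832 -0.09562638]
```

```bash
python3 -m handwheel '[[30,-20,-10,-0.1,1],[70,-45,-25,-0.25,1],[110,-75,-40,-0.4,1],[150,-103,-55,-0.55,1],[190,-130,-70,-0.7,1],[230,-158,-70,-0.85,1],[270,-186,-70,-0.99,1],[305,-210,-70,-1.1,1]]'
python3 -c "
from h import *
go(.46,.15,.28,219)"
```

```text
clock: 0.95
tcp_pos: [0.4084, -0.2432, 0.3015]
orientation: [0.0, 0.752, 0.659, 0.0]
wrist_force: [0.8, 0.6, -0.2]
finger_gap: 0.0854
grip_force: 0.0
shift mm [396.6  -0.7  21.5] turn -2.384 psi 82.42 t 0.95 F [ 0.8  0.6 -0.2]
```

```bash
python3 -m handwheel '[[40,0,0,-0.14,1],[85,0,5,-0.29,1],[130,0,5,-0.44,1],[175,0,10,-0.59,1],[220,0,15,-0.74,1],[265,0,20,-0.89,1],[310,0,20,-1.04,1],[350,0,20,-1.18,1]]'
python3 -c "
from h import *
go(.46,.245,.26,219)"
```

```text
clock: 1.75
tcp_pos: [0.4552, 0.1034, 0.281]
orientation: [-0.0, 0.258, 0.966, -0.0]
wrist_force: [1.3, -0.7, 0.1]
finger_gap: 0.0852
grip_force: 0.0
shift mm [ 66.5 125.1  21. ] turn -1.203 psi 150.09 t 1.75 F [ 1.3 -0.7  0.1]
```

```bash
python3 -m handwheel '[[10,20,5,-0.14,1],[20,40,10,-0.29,1],[30,60,15,-0.44,1],[40,80,20,-0.6,1],[50,95,20,-0.75,1],[60,110,20,-0.9,1],[66,125,20,-1.05,1],[66,125,20,-1.2,1]]'
python3 -c "
from h import *
go(.46,.245,.26,219)
d=cap('wrist'); print(d['xyz'],d['rotation'],d['fx'],d['k1']); cv2.imwrite('pics/w1.png',d['color'])"
```

```text
clock: 2.55
tcp_pos: [0.4616, 0.2441, 0.2607]
orientation: [-0.0, -0.329, 0.944, 0.0]
wrist_force: [-0.1, 0.3, 0.4]
finger_gap: 0.0853
grip_force: 0.0
shift mm [0.7 1.7 0.7] turn -0.011 psi 218.36 t 2.55 F [-0.1  0.3  0.4]
[0.39640632 0.19299268 0.40373814] [0.07154192 0.4293247  0.88814521 0.14751317] 393.96409500653414 0.009030369645240325
```

View pics/w1.png

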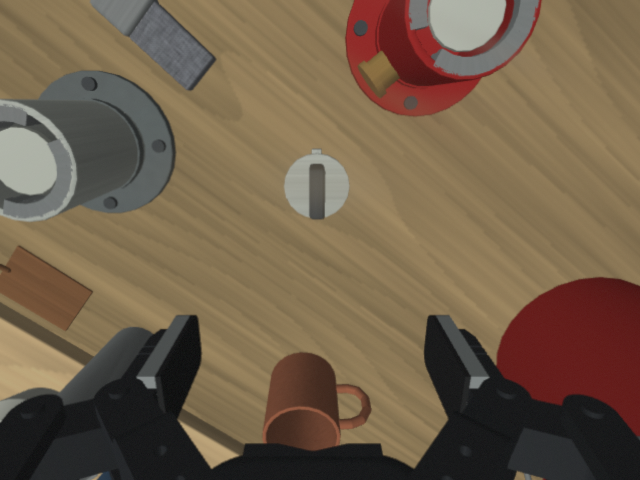

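The wrist view shows the winged cap at (317,190), with the wing upright in the image from (317,165) to (317,218). The red extruder is at upper right, its base centred near (420,45). The bucket is at lower right and the aluminium extruder at left, with a notch visible near (10,120).

```bash
python3 - <<'E'
from h import *
d=load('wrist')
for n,u,v,z in [('wt',317,165,.062),('wb',317,218.5,.062),('flange',317,186.5,.025),('lug',317,151,.007),('redrim',474,12,.13),('redbase',345,55,.0),('redbase bottom',405,115,0),('bucket',500,340,.1)]: print(n,at_z(d,u,v,z).round(4))
print(at_d(d,317,175).round(4),at_d(d,317,205).round(4))
a=at_z(d,317,165,.062);b=at_z(d,317,218.5,.062); print((a+b)/2,np.linalg.norm(a-b),np.degrees(np.arctan2(*(b-a)[[1,0]])))
# wing mask by darkness and height
g=d['color'].max(2)[150:230,285:350]; ys,xs=np.where(g<110); xs=xs+285;ys=ys+150
print(len(xs),xs.min(),xs.max(),ys.min(),ys.max(),cv2.minAreaRect(np.c_[xs,ys].astype(np.float32)))
E
```

```text
wt [0.4341 0.2278 0.062 ]
wb [0.4716 0.2577 0.062 ]
flange [0.4544 0.2445 0.025 ]
lug [0.4294 0.2248 0.007 ]
redrim [0.2943 0.2381 0.13  ]
redbase [0.3449 0.1909 0.    ]
redbase bottom [0.3495 0.2712 0.    ]
bucket [0.4499 0.4488 0.1   ]
[0.441  0.2333 0.0609] [0.4616 0.2498 0.0627]
[0.45280768 0.24275502 0.062     ] 0.04798770047556551 38.61872655688959
824 309 324 164 219 ((316.5, 191.5), (55.0, 15.0), 90.0)
```

```bash
python3 -c "
from h import *
go(.4535,.2435,.029,218.6)"
```

```text
shift mm [  6.2   5.  231.8] turn 0.001 psi 218.65 t 2.6 F [ 0.2 -0.3 -1.2]
```

```bash
python3 -m handwheel '[[3,2,40,0,1],[6,5,85,0,1],[6,5,130,0,1],[6,5,170,0,1],[6,5,200,0,1],[6,5,220,0,1],[6,5,230,0,1],[6,5,231.5,0,1]]'
python3 -m handwheel '[[0,0,0,0,0.5],[0,0,0,0,0],[0,0,0,0,0],[0,0,0,0,0],[0,0,0,0,0],[0,0,0,0,0]]' 90
python3 -c "
from h import *
go(.4535,.2435,.029,218.6)"
```

```text
clock: 3.4
tcp_pos: [0.453, 0.2423, 0.0287]
orientation: [-0.001, -0.324, 0.946, -0.0]
wrist_force: [-0.8, -0.0, 0.5]
finger_gap: 0.0851
grip_force: 0.0
clock: 4.0
tcp_pos: [0.4544, 0.2431, 0.0305]
orientation: [0.001, -0.325, 0.946, 0.0]
wrist_force: [-1.0, 1.1, 5.1]
finger_gap: 0.0128
grip_force: 88.6
shift mm [0.5 0.9 1.5] turn -0.012 psi 217.88 t 4.0 F [-1.   1.1  5.1]
```

```bash
python3 -m handwheel '[[0,0,-30,0,0],[0,0,-70,0,0],[0,0,-110,0,0],[0,0,-150,0,0],[0,0,-190,0,0],[0,0,-210,0,0],[0,0,-210,0,0]]' 90
python3 -c "
from h import *
go(.555,.16,.24,172)"
```

```text
clock: 4.7
tcp_pos: [0.4554, 0.2433, 0.2426]
orientation: [0.003, -0.325, 0.946, -0.0]
wrist_force: [0.9, -0.9, -2.0]
finger_gap: 0.0126
grip_force: 88.4
shift mm [ -27.4 -126.9    2.6] turn 0.801 psi 217.88 t 4.7 F [ 0.9 -0.9 -2. ]
```

```bash
python3 -m handwheel '[[-5,-22,0,0.13,0],[-10,-45,0,0.27,0],[-15,-68,0,0.4,0],[-20,-90,0,0.53,0],[-25,-110,0,0.67,0],[-27,-127,0,0.8,0],[-27,-127,0,0.8,0]]'
python3 -c "
from h import *
d=cap('wrist'); go(.555,.059,.24,172); cv2.imwrite('pics/w2.png',d['color'])"
```

```text
clock: 5.4
tcp_pos: [0.5536, 0.1574, 0.2366]
orientation: [-0.002, 0.071, 0.997, -0.001]
wrist_force: [-0.5, 1.1, -2.9]
finger_gap: 0.013
grip_force: 88.4
shift mm [-16.1 -98.   -3. ] turn 0.001 psi 172.04 t 5.45 F [-0.5  0.3 -2.5]
```

View pics/w2.png

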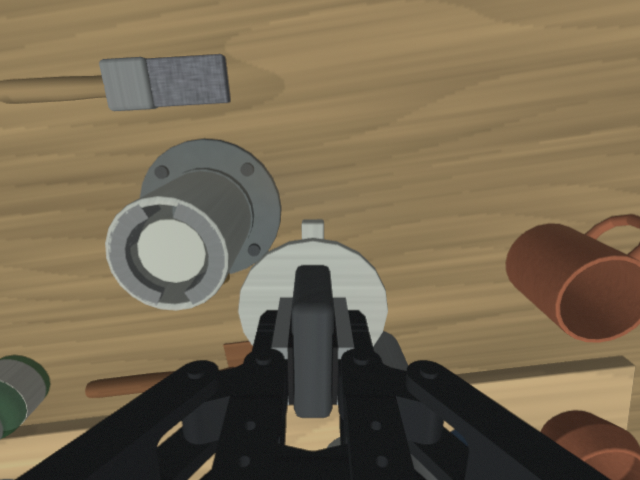

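The mouth is at about (168,252), with notches at about (150,212) and (180,294). The cap is gripped, with its lug at (313,228). I'll enlarge the mouth and the cap to get exact pixels.

```bash
python3 - <<'E'
from h import *
c=load('wrist')['color']
f=lambda x,y: cv2.resize(c[y:y+120,x:x+160],(800,600),interpolation=cv2.INTER_CUBIC)
cv2.imwrite('pics/c2.png',f(90,190))
E
```

```text
(no output)
```

View pics/c2.png

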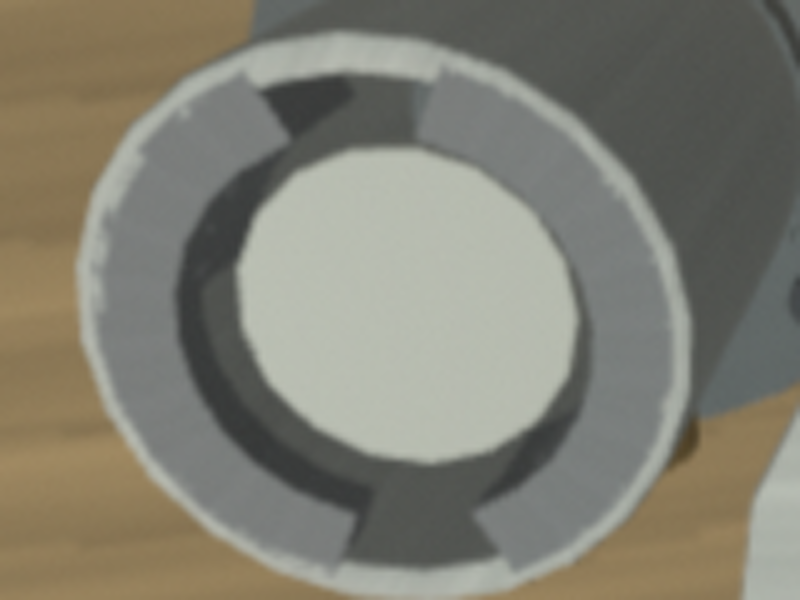

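```bash
python3 - <<'E'
from h import *
d=load('wrist'); s,p,psi=pose(); print(p)
q=lambda x,y,z=.13: at_z(d,90+x/5,190+y/5,z)
from scipy.optimize import least_squares
def circ(P,R): return least_squares(lambda c: np.hypot(P[:,0]-c[0],P[:,1]-c[1])-R,P[:,:2].mean(0))
P=np.array([q(*a) for a in [(78,275),(690,335),(350,32),(430,597),(180,95),(590,110),(200,520),(620,500)]])
r=circ(P,.042); m=r.x; print('mouth',m,r.fun.round(4))
m2=np.array([q(*a)[:2] for a in [(290,135),(418,140),(357,513),(478,515)]])
a=m2[:2].mean(0);b=m2[2:].mean(0); print('notch mid',(a+b)/2,a,b,'yaw',np.degrees(np.arctan2(*(a-b)[::-1])), np.linalg.norm(m2[0]-m2[1]),np.linalg.norm(m2[2]-m2[3]),np.linalg.norm(a-b))
zt=p[2]-.0055
P=np.array([at_z(d,u,v,zt) for u,v in [(313,239),(239,300),(387,300),(262,258),(363,258)]])
r=circ(P,.032); print('cap',r.x,r.fun.round(4),'rel tcp',r.x-p[:2])
l=at_z(d,312.7,221,zt-.018)[:2]; print('lug dir',np.degrees(np.arctan2(*(l-r.x)[::-1])),np.linalg.norm(l-r.x),'psi',np.degrees(psi))
E
```

```text
[0.55262967 0.15825274 0.23698719]
mouth [0.55454962 0.05807602] [-0.0007 -0.0008 -0.0012 -0.0005 -0.0022  0.0009 -0.0003 -0.0025]
notch mid [0.55535747 0.05785948] [0.52798112 0.0606968 ] [0.58273382 0.05502216] yaw 174.0829111458205 0.01676382918683843 0.01696971092445429 0.055045978772118635
cap [0.5544302  0.15823843] [ 0.0005 -0.0005 -0.0004 -0.0001 -0.0003] rel tcp [ 1.80053510e-03 -1.43071741e-05]
lug dir 172.0325797313374 0.03464398271191418 psi 172.03689062590374
```

```bash
python3 -m handwheel '[[-4,-28,0,-0.01,0],[-8,-56,0,-0.02,0],[-12,-82,0,-0.035,0],[-14.5,-99.2,10,-0.035,0],[-14.5,-99.2,35,-0.035,0],[-14.5,-99.2,55,-0.035,0],[-14.5,-99.2,62,-0.035,0],[-14.5,-99.2,62,-0.035,0]]'
python3 -c "
from h import *
d=cap('wrist'); e=cap('side'); g=cap('scene'); go(.555,.058,.1605,174)
f=lambda im,x,y,w=100,h=75: cv2.resize(im[y:y+h,x:x+w],(400,300),interpolation=cv2.INTER_CUBIC)
cv2.imwrite('pics/w3.png',np.vstack([np.hstack([f(d['color'],210,190,200,150),f(e['color'],243,180,120,90)]),np.hstack([f(d['color'],263,220),f(g['color'],275,190,120,90)])]))"
```

```text
clock: 6.25
tcp_pos: [0.5521, 0.0595, 0.176]
orientation: [-0.002, 0.051, 0.999, 0.0]
wrist_force: [0.1, -0.4, -3.0]
finger_gap: 0.0127
grip_force: 88.5
shift mm [-0.8 -1.2 18.1] turn 0.002 psi 174.12 t 6.4 F [-0.5 -0.2 -2.8]
```

View pics/w3.png

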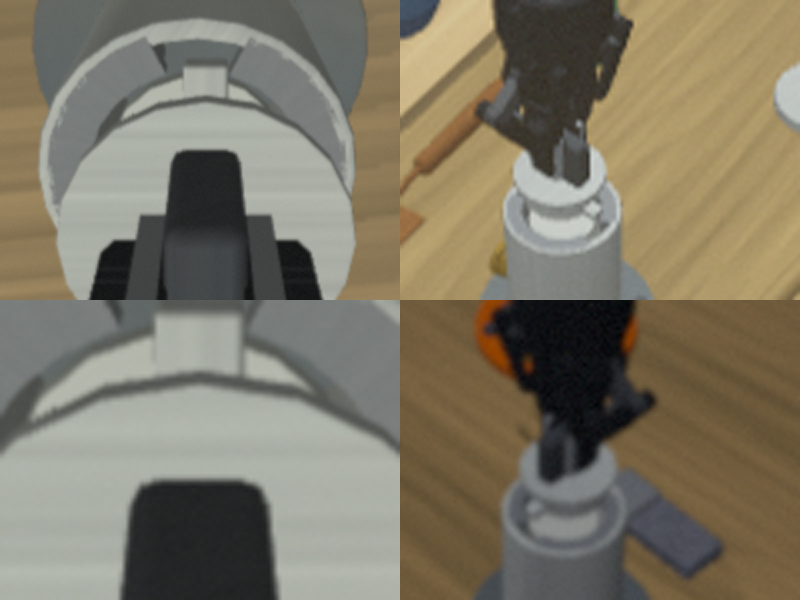

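```bash
python3 - <<'E'
from h import *
from scipy.optimize import least_squares
d=load('wrist'); s,p,psi=pose()
q=lambda x,y,z: at_z(d,210+x/2,190+y/2,z)
def circ(P,R): return least_squares(lambda c: np.hypot(P[:,0]-c[0],P[:,1]-c[1])-R,P[:,:2].mean(0))
zt=.176-.0055
M=circ(np.array([q(x,y,.13) for x,y in [(40,160),(355,160),(197,18),(110,42),(290,45),(60,100),(335,98)]]),.042)
C=circ(np.array([q(x,y,zt) for x,y in [(57,235),(355,235),(205,97),(90,160),(325,155),(125,122),(290,122)]]),.032)
print(M.x,M.fun.round(4),C.x,C.fun.round(4))
l=q(206,66,zt-.018)[:2]; n=(q(168,68,.13)+q(233,66,.13))[:2]/2
dd=M.x-C.x; c,sn=np.cos(psi),np.sin(psi)
f=lambda v:np.array([v[0]*c+v[1]*sn,v[0]*sn-v[1]*c])*1e3
print('tool shift',f(dd),'lug ang',np.degrees(np.arctan2(*(l-C.x)[::-1])),'notch ang',np.degrees(np.arctan2(*(n-M.x)[::-1])),n, 'lug-notch lat',f(n-l))
E
```

```text
[0.55595197 0.05798299] [-0.0005 -0.0007  0.0005  0.0004  0.0004 -0.0011 -0.0009] [0.55318504 0.06066994] [-0.0001 -0.0006  0.0009 -0.0012 -0.0005  0.0001  0.0002]
tool shift [-3.0275606  -2.38945159] lug ang 174.68011828251227 notch ang 172.79425776880643 [0.52623299 0.06174039] lug-notch lat [-6.99704701 -1.36493167]
```

```bash
python3 -m handwheel '[[-1.5,-1,0,0,0],[-2.5,-2,4,0,0],[-2.5,-2,8,0,0],[-2.5,-2,12,0,0],[-2.5,-2,16,0,0],[-2.5,-2,20,0,0],[-2.5,-2,20,0,0]]' 110
python3 -c "
from h import *
d=cap('wrist');e=cap('side'); go(.555,.058,.1405,174)
f=lambda im,x,y,w=100,h=75: cv2.resize(im[y:y+h,x:x+w],(400,300),interpolation=cv2.INTER_CUBIC)
cv2.imwrite('pics/w4.png',np.hstack([f(d['color'],210,190,200,150),f(e['color'],243,190,120,90)]))"
```

```text
clock: 7.1
tcp_pos: [0.5556, 0.0566, 0.1569]
orientation: [-0.001, 0.052, 0.999, -0.0]
wrist_force: [-0.6, 0.5, -3.7]
finger_gap: 0.0123
grip_force: 108.8
shift mm [ 1.1  1.3 17.1] turn 0.001 psi 174.05 t 7.2 F [-0.8  0.2 -3.4]
```

View pics/w4.png

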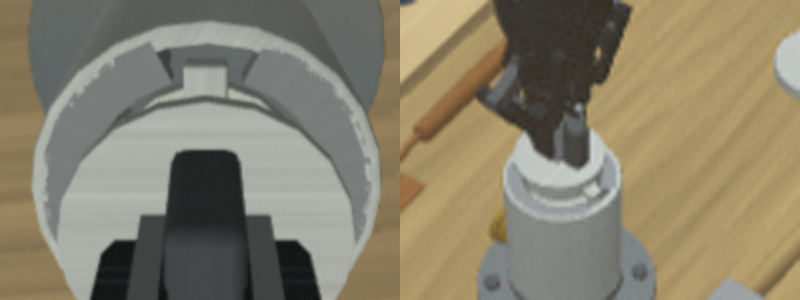

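No lateral force. The cap is centred in the mouth and the lug sits mid-notch, at (206,80) in the crop. Continuing down.

```bash
python3 -m handwheel '[[0,0,3,0,0],[0,0,6,0,0],[0,0,9,0,0],[0,0,12,0,0],[0,0,14,0,0],[0,0,16,0,0],[0,0,16,0,0]]' 120
python3 -c "
from h import *
go(.555,.058,.1405,174)"
```

```text
clock: 7.9
tcp_pos: [0.556, 0.0567, 0.1424]
orientation: [0.0, 0.052, 0.999, -0.0]
wrist_force: [-4.0, 1.2, 5.0]
finger_gap: 0.0127
grip_force: 118.5
shift mm [1.2 1.2 1.9] turn 0.001 psi 174.06 t 7.9 F [-4.   1.2  5. ]
```

```bash
python3 -m handwheel '[[0,0,1,0,0],[0,0,2,0,0],[0,0,3,0,0],[0,0,3,0,0]]'
python3 -m handwheel '[[0,0,1,0,0],[0,0,2,0,0],[0,0,2,0,0]]'
```

```text
clock: 8.3
tcp_pos: [0.556, 0.0567, 0.1406]
orientation: [0.001, 0.052, 0.999, -0.0]
wrist_force: [-6.7, 0.4, 12.1]
finger_gap: 0.0125
grip_force: 119.7
clock: 8.6
tcp_pos: [0.556, 0.0567, 0.1405]
orientation: [0.001, 0.052, 0.999, -0.0]
wrist_force: [-11.7, 0.2, 24.0]
finger_gap: 0.0125
grip_force: 121.6
```

```bash
python3 -m handwheel '[[1,0,0,0.08,0],[1,0,0,0.18,0],[1,0,0,0.28,0],[1,0,0,0.38,0],[1,0,0,0.48,0],[1,0,0,0.58,0],[1,0,0,0.68,0],[1,0,0,0.78,0]]'
python3 -c "
from h import *
go(.555,.058,.1405,84); print(sensors.get_state()['ft_torque'])"
```

```text
clock: 9.4
tcp_pos: [0.5568, 0.0576, 0.1405]
orientation: [0.002, 0.429, 0.903, 0.002]
wrist_force: [-5.6, 2.7, 19.2]
finger_gap: 0.013
grip_force: 120.6
shift mm [ 1.5 -1.1  0. ] turn 0.79 psi 129.24 t 9.4 F [-5.6  2.7 19.2]
[0.28088569 1.45673617 0.39917236]
```

```bash
python3 -m handwheel '[[0,0,0.5,0.1,0],[0,0,0.5,0.2,0],[0,0,0.5,0.3,0],[0,0,0.5,0.4,0],[0,0,0.5,0.5,0],[0,0,0.5,0.6,0],[0,0,0.5,0.68,0],[0,0,0.5,0.74,0]]'
python3 -c "
from h import *
go(.555,.058,.1405,84); print(sensors.get_state()['ft_torque'])"
```

```text
clock: 10.2
tcp_pos: [0.557, 0.057, 0.1405]
orientation: [0.002, 0.726, 0.688, 0.002]
wrist_force: [-7.5, 1.8, 25.1]
finger_gap: 0.0124
grip_force: 121.8
shift mm [ 0.9 -2.1 -0. ] turn 0.051 psi 86.92 t 10.2 F [-7.5  1.8 25.1]
[0.3287846  2.24475356 0.93396931]
```

```bash
for i in 1; do python3 -m handwheel '[[0,0,0,0.03,0],[0,0,0,0.06,0],[0,0,0,0.09,0],[0,0,0,0.09,0]]'; done
python3 -c "
from h import *
go(.555,.058,.1405,84); print(sensors.get_state()['ft_torque'])"
```

```text
clock: 10.6
tcp_pos: [0.5551, 0.0576, 0.1405]
orientation: [0.001, 0.755, 0.656, 0.001]
wrist_force: [-11.4, 2.4, 26.9]
finger_gap: 0.0125
grip_force: 122.2
shift mm [ 0.4 -0.1 -0. ] turn -0.035 psi 81.97 t 10.6 F [-11.4   2.4  26.9]
[0.40435089 2.76001096 1.11756727]
```

```bash
python3 -m handwheel '[[0,0,0,0.03,0],[0,0,0,0.06,0],[0,0,0,0.06,0]]'
python3 -c "
from h import *
d=cap('wrist');e=cap('side');c=cap('scene'); go(.555,.058,.1405,84); print(sensors.get_state()['ft_torque'])
f=lambda im,x,y,w=100,h=75: cv2.resize(im[y:y+h,x:x+w],(400,300),interpolation=cv2.INTER_CUBIC)
cv2.imwrite('pics/w5.png',np.vstack([np.hstack([f(d['color'],210,190,200,150),f(e['color'],243,190,120,90)]),np.hstack([f(d['color'],263,250),f(c['color'],275,190,120,90)])]))"
```

```text
clock: 10.9
tcp_pos: [0.5549, 0.0577, 0.1405]
orientation: [0.001, 0.773, 0.634, 0.001]
wrist_force: [-12.5, 1.4, 27.6]
finger_gap: 0.0125
grip_force: 136.0
shift mm [0.3 0.1 0. ] turn -0.091 psi 78.77 t 11.05 F [-12.8   1.8  28.1]
[0.24246361 2.77041065 2.65939422]
```

View pics/w5.png

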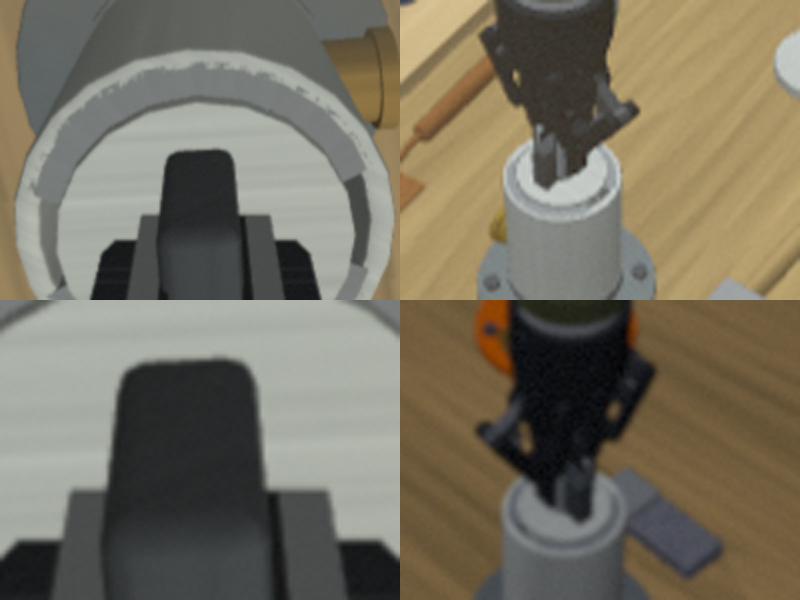

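The torque rose sharply to 2.7 N·m at about 80° yaw, so the firm stop is reached. The picture shows the flange down on the rim, with the notches at right angles to the wing. I'll ease the side load a little, settle and hand in.

```bash
python3 -m handwheel '[[0,-0.5,0,0,0],[0,-1,0,0,0],[0,-1,0.3,0,0],[0,-1,0.3,0,0],[0,-1,0.3,0,0]]' 
python3 -c "
from h import *
s=sensors.get_state(); go(.555,.058,.1405,84); print(s['ft_torque'],s['qvel'].round(4),s['joint_pos'].round(2),s['grip_force'])
if s['wrist_force'][2]>15 and s['ft_torque'][2]>1.3 and s['tcp_pos'][2]<.1415: print(workorder.hand_in())"
```

```text
clock: 11.55
tcp_pos: [0.5549, 0.0577, 0.1405]
orientation: [0.002, 0.773, 0.634, 0.002]
wrist_force: [-10.5, 1.2, 26.7]
finger_gap: 0.0124
grip_force: 135.7
shift mm [0.3 0.  0. ] turn -0.091 psi 78.77 t 11.55 F [-10.5   1.2  26.7]
[0.17132938 2.47918357 2.62026144] [ 0.0018  0.001  -0.0007  0.0002  0.0002 -0.0031] [-0.04  0.32 -0.17  1.07  0.    1.73] 135.65572924911976
the job is handed in; nothing more can be done
None
```

The job is handed in at 11.6 s with the cap in the aluminium extruder, flange on the rim, turned clockwise about 95° to the firm stop, and the wing still gripped and pressed down at about 27 N.

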